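# Uncouple the rocking shaker's tray from its drive ball and hold it up

## Robot

A 7-joint arm with a two-finger parallel gripper is mounted at the origin on a cart in front of the work surface, level with it; the furniture and walls round the work are solid. World frame = base frame: x ahead of the robot, y to its left, z up, the work surface at z = 0. Lengths are in m, angles in rad, forces in N, time in s.
With the tool pointing down it reaches from about 0.4 to 0.85 m from the base axis. Payload 6.9 kg.
Tool frame: the origin (TCP) lies midway between the tips of the shut fingers; the grasp point (between the pads) lies 19 mm behind it (hold_point_z is the distance from the TCP to the grasp point, in m); z points along the fingers, y is the line along which they close (so a half turn about z gives the same grasp; the last joint's range is limited). The gripper opens to 85 mm and grips with 20 to 120 N. Pads are 22 mm wide; open, the fingers measure 114 mm over their backs; the gripper's body (76 mm by 85 mm) begins 54 mm behind the grasp point. The pads swing forward as they close: fully open they stand 13 mm farther back than shut.
Start: joints at [1.236, 0.507, -0.238, 1.5, 0.126, 1.149, -0.155], TCP at [0.266, -0.566, 0.231] pointing down, gripper open.
Joint ranges: [-3.08, 3.08], [-0.24, 2.05], [-1.43, 1.35], [0, 2.5], [-1.52, 4.66], [0.17, 1.96], [-2.89, 2.89]. Speed limits (rad/s): [2.39, 2.39, 3.14, 3.14, 3.14, 3.14, 3.14].

## Interface

Orientations are given as a rotation vector (axis times angle).
In Python, from station import get_obs, capture, calibration, hand_in, spot_in, outline_of, mark_of, hold_point_z gives the robot as it stands. The module is installed in compiled form; this text tells all that it offers.
- The arm moves only by the shell command python3 -m crank 'ROWS' [FORCE]. ROWS is JSON, a list that holds one entry, the list of rows, each a list of 5 numbers: the closure in counts, from 0 (fully open) to 255 (shut), then the shift along the tool's x, y, z in mm, then the turn about the tool's z in degrees. In form: [[[grip, tx, ty, tz, spin], ...]]. A call has 1 to 5 rows; each row is the pose to reach, as a shift and turn from the pose commanded when the call began, along the tool's axes at that moment; what a row does not reach only later rows make up. A row lasts 1/8 s, in which the tool goes at most 62.5 mm and 10.7 degrees, less where a joint would pass 70% of its speed; a pose out of reach is approached as far as the arm can. A call with a gripper value outside its range is refused whole. The fingers move at their own pace and stop on an object; FORCE is the grip in N (left out, the last holds). Time passes only in rows, so rows that repeat a pose let the fingers close. It gives the time, the measured TCP pose, the force, the opening and the grip force at its end, in the units of the state.
- get_obs(): the state, without advancing time (a new reading comes with each control period).
- capture(name): name is "scene" or "top"; returns (picture, depth): 384x512x3 uint8, blue, green, red; 384x512 float32, m along the optical axis (not along the pixel's ray), 0 where there is no reading.
- calibration(name): a dict with "camera_matrix" (3x3 intrinsics, pixels), "eye" and "rotation" of the camera in the world. Camera axes: x right, y down, z forward; pixel columns grow to the right and rows downward; lengths in m; the calibration is good to about 2 mm. A picture is of the moment at which its call begins. calibration takes no time and is no camera call.
- hand_in(): hands the job in; it is judged then, once.
Trained networks look in the newest picture that a camera, given by its name, has taken for a name from the list of things; names that differ only in an ending like _2 or _b are one class to them, and where a whole thing is asked for, a point or a joint stands for the part that bears it (a point fixed in the world has none). Each returns a list of dicts, best first, with "confidence" (0 to 1); they miss things now and then, are a little off and sometimes report something else, mostly with a low value. They report only what shows in the picture. A call takes as long as a camera call. They do not tell look-alikes from the thing itself.
- spot_in(name, camera): "rect" ([left, top, right, bottom] in pixels, round what is visible of it).
- outline_of(name, camera): "mask" (384x512 bool, what is visible of it) and "rect" ([left, top, right, bottom] in pixels, round what is visible of it).
- mark_of(name, camera): "point" ([column, row] in pixels: a listed point, or the origin of a listed thing).
The state is a dict: "clock": time; "qpos": joint angles; "qvel": joint speeds; "joint_efforts": joint torques, N m; "ee_pos": TCP position; "tool_rot": TCP orientation; "wrist_force": force on the tool from outside, world axes, zero at the start; "torque": the same for the moment, N m; "finger_gap": finger opening in m; "gripper_force": force on a finger pad.
Only numpy, scipy, OpenCV 4.12 (cv2) and the standard library are available. Lean on these libraries where they do the work, as an engineer would, in place of code of your own. Each camera call takes 0.05 s, during which the arm holds its last target. There are 200 camera calls.

## Task

I want to wipe the drive ball of the rocking shaker, so please get the dish tray off it for me. First slide the tray's flat cover fully shut over the dishes, then pull the coupler's spring latch sideways by its upright tab, lift the tray's tongue at least 5 cm off the ball, and finish with the program still holding it up by that tab. Leave the bottle, the timer and the tape roll where they stand.

Things in the scene. Friction and masses are not known exactly. Their poses are not given: they have to be found in the camera images.
- rocker: Rocking shaker, fixed: white housing 260 x 204 mm, 55 mm high. Origin on the bench under the tray; x points from its coupler end (near the robot) back to its hinge, y to its left, z up. On top a hinged dish tray, 113 x 178 mm, whose rails and front lip reach 99.5 mm; a steel tongue at its front ends in a round coupler cup, 44 mm across, flat roof 105 mm above the bench, over the drive ball
- ball (a point): Centre of the steel drive ball, 24 mm diameter on a 9.6 mm neck, fixed on the rocker 105 mm in front of the rocker's origin and 85 mm above the bench
- socket (a point): Point of the tray's tongue that coincides with the ball's centre while the tongue is seated; it rises with the tongue. The lowest part of the coupler hangs 16.5 mm below it. Raised 30 mm it is clear of the ball
- tray (a joint): Tray hinge, rad: 0 when the tongue sits on the ball, growing as the tongue is lifted, stop at 0.7; the socket is 195 mm from the hinge axis, so 0.26 rad is 50 mm of lift. It falls back when let go. While the latch is home, the fork under the ball lets the tongue rise only about 2 mm
- tray_hinge (a point): Middle of the tray's hinge axis, which runs along the rocker's y axis, 90 mm behind the rocker's origin and 82 mm above the bench. The lifted tab swings on an arc about it, about 200 mm from the axis
- latch (a joint): Spring latch of the coupler, m: 0 = home (its fork grips under the ball), growing as it is pulled to the rocker's left (+y), stop at 0.017. Pull it to the stop: the fork is clear of the ball from 0.014 on. The spring takes about 4 N at first and 9 N at the stop and draws it home when let go
- pull_tab: Black ribbed upright tab of the latch, at the left side of the coupler cup: 26 mm along x, 10 mm thick along y. Origin: the point to grip, 128 mm above the bench and 31 mm left of the ball while seated; the tab reaches 16 mm above it and stands free for 22 mm below it (the right finger is then over the cup's roof). The latch is captive in the tongue: lifting the tab lifts the tongue (4 N)
- cover (a joint): Flat grey cover (110 x 171 x 3 mm, top at 94 mm above the bench) in the rails of the tray, m: 0 = fully shut against the front lip, growing as it slides to the back (+x of the rocker), at most 0.085. Friction about 1.5 N; it stays where it is left
- cover_bar: Black grip bar upright on the cover: 12 mm thick along x, 64 mm long along y, 24 mm high. Its origin is the middle of the bar's foot, on the cover's top; axes as the rocker's while the tray is down. Pulling it along -x of the rocker shuts the cover
- tray_floor (a point): Middle of the tray's inner floor (105 x 170 mm), moves with the tray
- culture_dish: Closed culture dish with pink medium, 90 mm across, 15 mm high, loose in the right half of the tray; origin at the middle of its underside
- small_dish: Clear dish, 56 mm across, 15 mm high, loose in the left half of the tray; origin at the middle of its underside
- bottle_dark: Bystander: glass bottle with dark cap, 50 mm across, 106 mm high, left of the rocker; origin at the middle of its underside
- timer: Bystander: flat bench timer, 64 x 64 x 24 mm, right of the rocker; origin at the middle of its underside
- tape_roll: Bystander: roll of label tape lying flat, 82 mm across, 19 mm high, right of the rocker; origin at the middle of its underside
Not all that is in view belongs to the job. What is shaped like the small_dish but purple is not meant.

How it is judged:
By the outcome, as a careful person would: the job done as asked, in the order asked, and still so for the second after the job is handed in, while the arm keeps its last pose, push and grip.
It also fails if it takes over 45 s, if anything falls off the work surface, if the arm or the gripper's body presses on something with over 40 N, if the wrist force passes 120 N, or if a joint passes its speed limit or range.

## Working session

There is one attempt and no reset: what is moved stays moved. The work goes in short steps, Python scripts to look and compute and a shell command to move; the robot and the scene stay as the last step left them, time stands still between calls to the robot, and variables do not carry over. Pictures are saved under pics/ and viewed, at most 10 in all, crops included, and the job is handed in when it is done.

```bash
mkdir -p pics; cat > h.py <<'E'
import numpy as np, cv2
from station import *
from scipy.spatial.transform import Rotation as R
def world(cam,px,depth=None,z=None):
    c=calibration(cam);K=np.array(c["camera_matrix"]);e=np.array(c["eye"]);r=np.array(c["rotation"])
    ray=r@np.linalg.inv(K)@np.array([px[0],px[1],1.])
    s=depth if z is None else (z-e[2])/ray[2]
    return e+s*ray
def pix(cam,p):
    c=calibration(cam);q=np.array(c["rotation"]).T@(np.array(p)-c["eye"]);q=np.array(c["camera_matrix"])@q
    return q[:2]/q[2]
E
python3 - <<'E'
from h import *
o=get_obs();print({k:np.round(v,3).tolist() for k,v in o.items()},hold_point_z)
for c in("scene","top"):
    p,d=capture(c);cv2.imwrite(f"pics/{c}0.png",p);k=calibration(c);print(c,np.round(k["eye"],3),np.round(k["rotation"],2).tolist(),k["camera_matrix"])
    for n in("ball","socket","pull_tab","cover_bar","tray_hinge","tray_floor"):
        for m in mark_of(n,c)[:2]:
            u=m["point"];dd=d[int(u[1]),int(u[0])];print(c,n,np.round(u,1),round(m["confidence"],2),np.round(world(c,u,dd),3))
E
```

```text
{'clock': 0.0, 'qpos': [1.237, 0.508, -0.237, 1.501, 0.126, 1.149, -0.155], 'qvel': [-0.0, -0.001, -0.001, -0.0, -0.0, 0.001, -0.0], 'joint_efforts': [0.0, -62.06, -2.187, -24.965, 0.013, 0.012, -0.0], 'ee_pos': [0.266, -0.565, 0.23], 'tool_rot': [-3.064, -0.685, 0.001], 'wrist_force': [-0.581, -0.086, 0.348], 'torque': [-0.023, 0.003, -0.015], 'gripper_force': 0.0, 'finger_gap': 0.086} 0.0187
scene [0.23  0.683 0.956] [-0.63, 2.67, -1.09] [[440.21063842   0.         256.97756568]
 [  0.         440.21063842 190.43821823]
 [  0.           0.           1.        ]]
scene ball [308.2 197.7] 0.74 [-1.027 -0.573 -0.3  ]
scene ball [267.2 204.9] 0.72 [-0.988 -0.534 -0.261]
scene socket [303.2 203.4] 0.73 [-0.991 -0.538 -0.265]
scene pull_tab [242.4 197.9] 0.64 [-0.959 -0.506 -0.233]
scene pull_tab [303.8 199.8] 0.62 [-1.01  -0.556 -0.283]
scene cover_bar [244.8 196.9] 0.45 [-0.972 -0.518 -0.245]
scene tray_hinge [234.7 196.1] 0.74 [-0.998 -0.544 -0.271]
scene tray_floor [267.6 204.2] 0.76 [-0.994 -0.54  -0.267]
top [ 0.482 -0.054  1.416] [-2.2, 2.15, -0.12] [[486.02363616   0.         251.60804657]
 [  0.         486.02363616 184.48285059]
 [  0.           0.           1.        ]]
top ball [261.5 231.3] 0.97 [5.370e-01 1.000e-03 1.471e+00]
top socket [254.4 230. ] 0.61 [0.571 0.036 1.505]
top pull_tab [253.3 237.4] 0.48 [0.617 0.081 1.55 ]
top cover_bar [247.  170.8] 0.69 [ 0.272 -0.264  1.206]
top tray_hinge [241.  161.7] 0.71 [ 0.252 -0.284  1.186]
top tray_hinge [294.  141.3] 0.59 [-0.239 -0.775  0.694]
top tray_floor [249.6 192.2] 0.83 [ 0.38  -0.156  1.314]
```

```bash
sed -i 's/r=np.array(c\["rotation"\])/r=R.from_rotvec(c["rotation"]).as_matrix()/; s/q=np.array(c\["rotation"\]).T@/q=R.from_rotvec(c["rotation"]).as_matrix().T@/' h.py
python3 - <<'E'
from h import *
for c in("scene","top"):
    p,d=capture(c)
    if c=="top": a=p
    else: b=p
    for n,z in (("ball",.085),("socket",.085),("pull_tab",.128),("cover_bar",.094),("tray_hinge",.082),("tray_floor",None)):
        for m in mark_of(n,c)[:2]:
            u=m["point"];dd=d[int(u[1]),int(u[0])];print(c,n,np.round(u,1),round(m["confidence"],2),np.round(world(c,u,dd),3),np.round(world(c,u,z=z),3) if z else "")
cv2.imwrite("pics/both.png",np.vstack([cv2.resize(a[60:340,100:450],(750,600))]))
cv2.imwrite("pics/scene.png",cv2.resize(b,(800,600)))
E
```

```text
scene ball [308.2 202.4] 0.83 [ 0.475 -0.058  0.129] [ 0.488 -0.098  0.085]
scene socket [307.7 205.1] 0.87 [0.23  0.683 0.956] [ 0.486 -0.088  0.085]
scene socket [293.5 180.3] 0.36 [ 0.584 -0.224  0.018] [ 0.559 -0.159  0.085]
scene pull_tab [306.2 199.5] 0.65 [ 0.481 -0.056  0.139] [ 0.484 -0.067  0.128]
scene pull_tab [306.1 201.9] 0.47 [ 0.481 -0.059  0.127] [ 0.481 -0.059  0.128]
scene cover_bar [246.  197.2] 0.64 [ 0.639 -0.024  0.105] [ 0.644 -0.033  0.094]
scene tray_hinge [236.2 199.3] 0.72 [ 0.666 -0.017  0.092] [ 0.671 -0.025  0.082]
scene tray_floor [266.5 204.1] 0.62 [ 0.59  -0.05   0.077] 
top ball [263.2 229.6] 0.74 [ 0.496 -0.097  0.099] [ 0.496 -0.097  0.085]
top socket [260.3 231.3] 0.59 [ 0.491 -0.089  0.106] [ 0.491 -0.09   0.085]
top pull_tab [254.  237.8] 0.45 [ 0.473 -0.073  0.073] [ 0.473 -0.072  0.128]
top cover_bar [245.5 173.1] 0.59 [ 0.646 -0.045  0.118] [ 0.649 -0.045  0.094]
top cover_bar [190.6 198.1] 0.28 [0.576 0.101 0.104] [0.576 0.102 0.094]
top tray_hinge [239.8 164.9] 0.87 [ 0.671 -0.029  0.093] [ 0.673 -0.029  0.082]
top tray_floor [248.9 190.8] 0.73 [ 0.601 -0.056  0.085]
```

View pics/both.png

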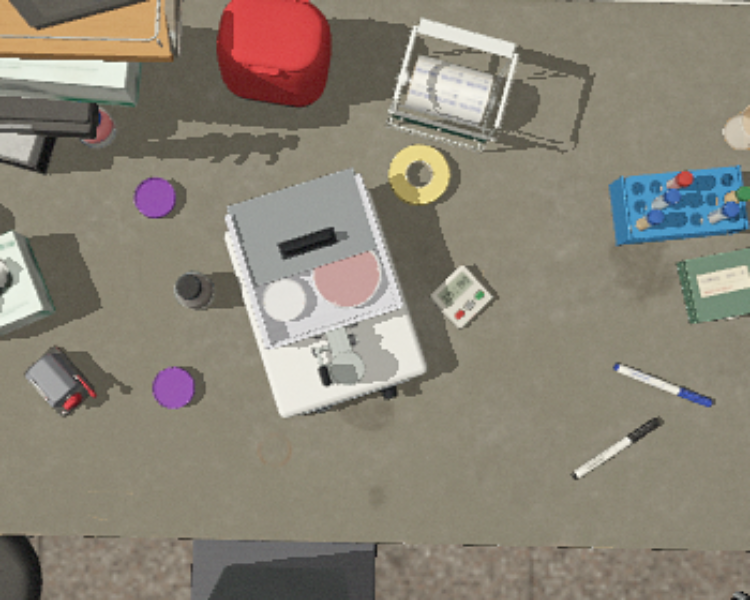

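View pics/scene.png

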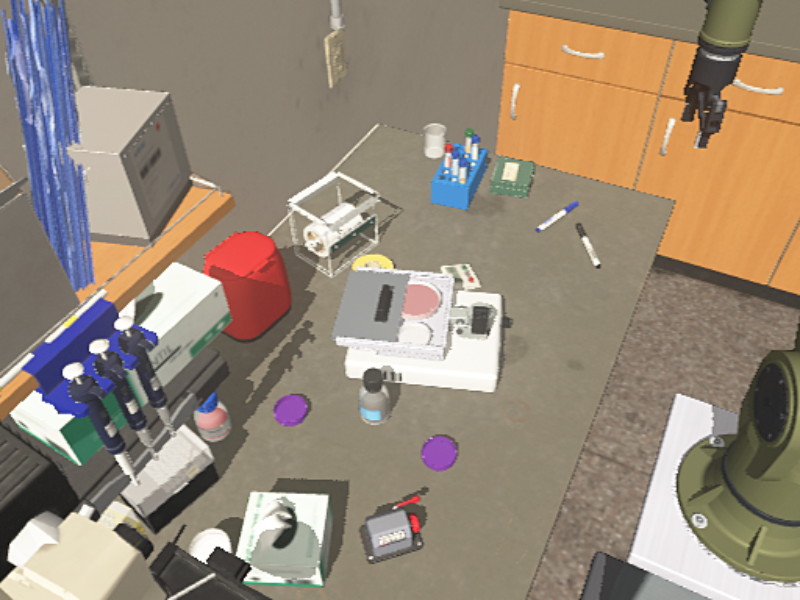

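```bash
python3 - <<'E'
from h import *
p,d=capture("top")
cv2.imwrite("pics/crop.png",cv2.resize(p[140:260,190:310],(600,600),interpolation=cv2.INTER_CUBIC))
g=p.max(2)
m=((g<60)).astype(np.uint8);m[:, :200]=0;m[:,310:]=0;m[:150]=0;m[260:]=0
n,l,s,c=cv2.connectedComponentsWithStats(m)
for i in range(1,n):
    if s[i,4]<15: continue
    ys,xs=np.where(l==i);dd=d[ys,xs]
    P=np.array([world("top",(x,y),k) for x,y,k in zip(xs,ys,dd)])
    zt=np.percentile(P[:,2],80);Q=P[abs(P[:,2]-zt)<.008]
    r=cv2.minAreaRect(Q[:,:2].astype(np.float32)*1000)
    print(s[i],c[i].round(1),"ztop",zt.round(3),len(Q),Q.mean(0).round(4),np.round(r[0],1),np.round(r[1],1),r[2])
E
```

```text
[230 166  28  15 196] [243.5 173. ] ztop 0.117 108 [ 0.6484 -0.0397  0.1163] [648.6 -39.1] [12.2 62.2] 19.210540771484375
[249 231   6   9  28] [251.5 235. ] ztop 0.144 26 [ 0.4809 -0.0651  0.1425] [480.4 -65.4] [22.2  7.5] 19.917497634887695
[277 240   8   6  31] [281.2 242.7] ztop 0.043 27 [ 0.4609 -0.1512  0.0404] [ 460.1 -150.1] [12.4 20.6] 19.140705108642578
```

View pics/crop.png

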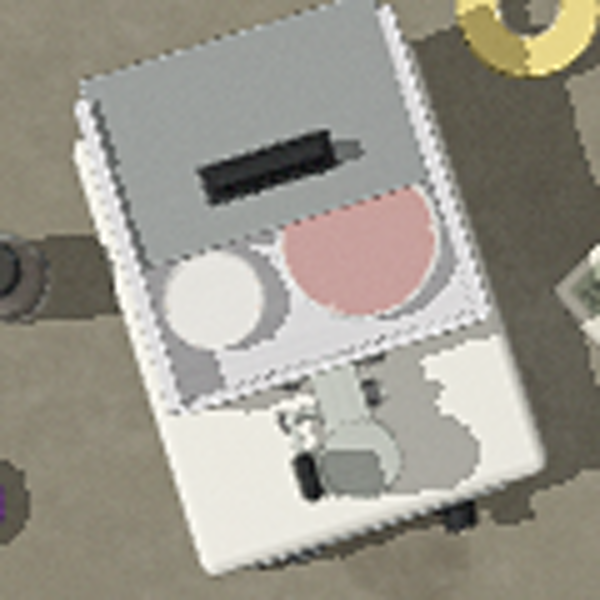

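```bash
cat >> h.py <<'E'
def go(p,yaw):
    o=get_obs();m=R.from_rotvec(o["tool_rot"]).as_matrix()
    y=np.degrees(np.arctan2(m[1,0],m[0,0]))
    print("shift mm",np.round(m.T@(np.array(p)-o["ee_pos"])*1000,1),"spin",round((y-yaw+180)%360-180,1),"t",o["clock"],"j",np.round(o["qpos"],2),"F",np.round(o["wrist_force"],1))
E
python3 -c "
from h import *
go((.6485,-.0395,.2),109.3)"
```

```text
shift mm [ 570.  -313.1   31.3] spin -84.1 t 1.45 j [ 1.24  0.51 -0.24  1.5   0.13  1.15 -0.15] F [-0.2 -0.9 -0.5]
```

```bash
python3 -m crank '[[[0,50,-27,0,-9],[0,100,-55,0,-18],[0,150,-82,0,-27],[0,200,-110,0,-36],[0,250,-137,0,-45]]]' 60; python3 -c "
from h import *
go((.6485,-.0395,.2),109.3)"
```

```text
clock: 2.08
ee_pos: [0.4349, -0.3337, 0.2316]
tool_rot: [2.565, 1.812, 0.0]
wrist_force: [1.1, -0.2, 0.8]
finger_gap: 0.0855
gripper_force: 0.0
shift mm [348.7 103.1  31.5] spin -38.8 t 2.075 j [ 0.94  0.41 -0.49  1.7   0.22  1.08  0.04] F [ 1.1 -0.2  0.8]
```

```bash
python3 -m crank '[[[0,50,15,0,-8],[0,100,30,0,-16],[0,150,44,0,-24],[0,200,59,0,-32],[0,250,74,0,-39]]]'; python3 -c "
from h import *
go((.6485,-.0395,.16),109.3)"
```

```text
clock: 2.7
ee_pos: [0.5892, -0.1239, 0.2314]
tool_rot: [1.815, 2.564, -0.0]
wrist_force: [0.1, -0.6, -0.5]
finger_gap: 0.0853
gripper_force: 0.0
shift mm [59.9 84.  71.4] spin 0.1 t 2.7 j [ 0.58  0.53 -0.68  1.56  0.35  1.18  0.17] F [ 0.1 -0.6 -0.5]
```

```bash
python3 -m crank '[[[120,30,42,20,0],[120,60,84,40,0],[120,60,84,71,0],[120,60,84,71,0],[120,60,84,71,0]]]'; python3 - <<'E'
from h import *
go((.6485,-.0395,.098),109.3)
p,d=capture("scene");cv2.imwrite("pics/s2.png",cv2.resize(p[130:250,190:350],(800,600),interpolation=cv2.INTER_CUBIC))
E
```

```text
clock: 3.32
ee_pos: [0.6481, -0.0416, 0.1613]
tool_rot: [1.821, 2.559, 0.0]
wrist_force: [-0.4, -1.0, 0.7]
finger_gap: 0.0452
gripper_force: 0.0
shift mm [ 1.9  1.  63.3] spin -0.2 t 3.325 j [ 0.39  0.66 -0.64  1.53  0.42  1.1  -0.01] F [-0.4 -1.   0.7]
```

View pics/s2.png

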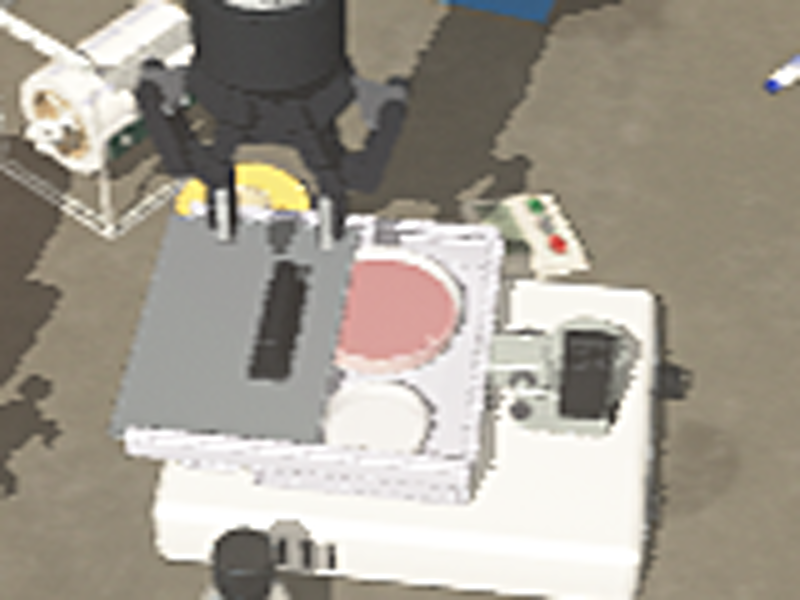

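```bash
python3 -m crank '[[[120,2,1,35,0],[120,2,1,62,0],[255,2,1,62,0],[255,2,1,62,0],[255,2,1,62,0]]]' 60; python3 -m crank '[[[255,0,0,0,0],[255,0,0,0,0]]]';python3 -c "
from h import *
o=get_obs();e=o['ee_pos'];go(e-.08*np.array([.9438,.3305,0]),109.3)"
```

```text
clock: 4.0
ee_pos: [0.6492, -0.0388, 0.1003]
tool_rot: [1.82, 2.558, 0.002]
wrist_force: [0.7, -0.9, 3.7]
finger_gap: 0.0105
gripper_force: 62.1
clock: 4.25
ee_pos: [0.6492, -0.0388, 0.1002]
tool_rot: [1.819, 2.558, 0.002]
wrist_force: [-1.2, -1.2, 7.0]
finger_gap: 0.0106
gripper_force: 62.5
shift mm [ -0.2 -80.   -0.2] spin -0.1 t 4.25 j [ 0.37  0.72 -0.61  1.59  0.47  0.98 -0.06] F [-1.2 -1.2  7. ]
```

```bash
python3 -m crank '[[[255,0,-12,0,0],[255,0,-26,0,0],[255,0,-40,0,0],[255,0,-54,0,0],[255,0,-65,0,0]]]' ; python3 -m crank '[[[255,0,-4,0,0],[255,0,-8,0,0]]]';python3 -c "
from h import *
go((.6492,-.0388,.1),109.3)"
```

```text
clock: 4.88
ee_pos: [0.5879, -0.06, 0.1001]
tool_rot: [1.818, 2.557, 0.004]
wrist_force: [3.4, -0.6, 4.8]
finger_gap: 0.0105
gripper_force: 62.5
clock: 5.12
ee_pos: [0.5806, -0.0625, 0.1001]
tool_rot: [1.818, 2.557, 0.004]
wrist_force: [1.9, -0.4, 6.2]
finger_gap: 0.0102
gripper_force: 62.5
shift mm [-0.2 72.6  0.3] spin -0.1 t 5.125 j [ 0.45  0.63 -0.62  1.78  0.46  0.87 -0.05] F [ 1.9 -0.4  6.2]
```

```bash
python3 -m crank '[[[255,0,-3,0,0],[255,0,-6,0,0],[255,0,-6,0,0]]]' ; python3 -m crank '[[[255,0,-3,0,0],[255,0,-5,0,0],[255,0,-5,0,0]]]';python3 - <<'E'
from h import *
go((.6492,-.0388,.1),109.3)
p,d=capture("scene");cv2.imwrite("pics/s3.png",cv2.resize(p[130:250,190:350],(800,600),interpolation=cv2.INTER_CUBIC))
E
```

```text
clock: 5.5
ee_pos: [0.5768, -0.0638, 0.1001]
tool_rot: [1.817, 2.556, 0.009]
wrist_force: [7.1, 1.2, 1.6]
finger_gap: 0.0106
gripper_force: 61.8
clock: 5.88
ee_pos: [0.5766, -0.0638, 0.1003]
tool_rot: [1.813, 2.553, 0.021]
wrist_force: [22.1, 4.3, -11.6]
finger_gap: 0.0107
gripper_force: 60.3
shift mm [-0.3 76.7  1.6] spin -0.1 t 5.875 j [ 0.46  0.62 -0.62  1.8   0.47  0.85 -0.04] F [ 22.1   4.3 -11.6]
```

View pics/s3.png

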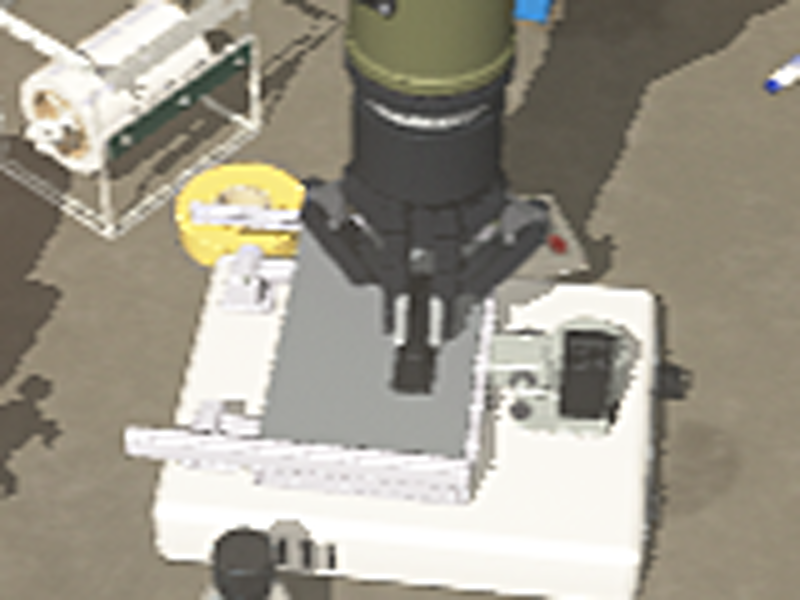

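```bash
python3 -m crank '[[[255,0,6,0,0],[170,0,6,0,0],[170,0,6,0,0],[170,0,6,-30,0],[170,0,6,-80,0]]]';python3 - <<'E'
from h import *
p,d=capture("top");g=p.max(2)
go((.4807,-.0653,.165),19.3)
for n in("cover_bar","cover","pull_tab"):
    for m in outline_of(n,"top")[:1]: print(n,m["rect"],m["confidence"])
E
```

```text
clock: 6.55
ee_pos: [0.5727, -0.0644, 0.1776]
tool_rot: [-1.817, -2.558, 0.004]
wrist_force: [0.8, -0.6, -0.5]
finger_gap: 0.0289
gripper_force: 0.0
shift mm [ 29.8 -91.   19.6] spin 89.9 t 6.6 j [ 0.5   0.53 -0.68  1.69  0.38  1.04  0.03] F [2.1 1.  4.4]
cover [213.9, 181.2, 238.2, 219.9] 0.76
```

```bash
python3 -m crank '[[[130,6,-18,0,10],[130,12,-36,0,20],[130,18,-54,0,30],[130,24,-72,0,40],[130,30,-91,0,50]]]'; python3 -m crank '[[[130,0,0,0,10],[130,0,0,0,20],[130,0,0,0,30],[130,0,0,0,40],[130,0,0,0,40]]]';python3 - <<'E'
from h import *
go((.4807,-.0653,.165),19.3)
p,d=capture("scene");cv2.imwrite("pics/s4.png",cv2.resize(p[130:250,210:370],(800,600),interpolation=cv2.INTER_CUBIC))
E
```

```text
clock: 7.38
ee_pos: [0.4768, -0.0659, 0.1769]
tool_rot: [-2.735, -1.543, 0.004]
wrist_force: [0.4, -0.4, 1.3]
finger_gap: 0.0417
gripper_force: 0.0
clock: 8.0
ee_pos: [0.4777, -0.0657, 0.1772]
tool_rot: [-3.097, -0.526, 0.004]
wrist_force: [-0.5, 0.8, 0.2]
finger_gap: 0.0418
gripper_force: 0.0
shift mm [ 3.   0.6 12.2] spin -0.0 t 8.0 j [ 0.3   0.35 -0.29  1.94  0.13  0.87 -1.29] F [-0.5  0.8  0.2]
```

View pics/s4.png

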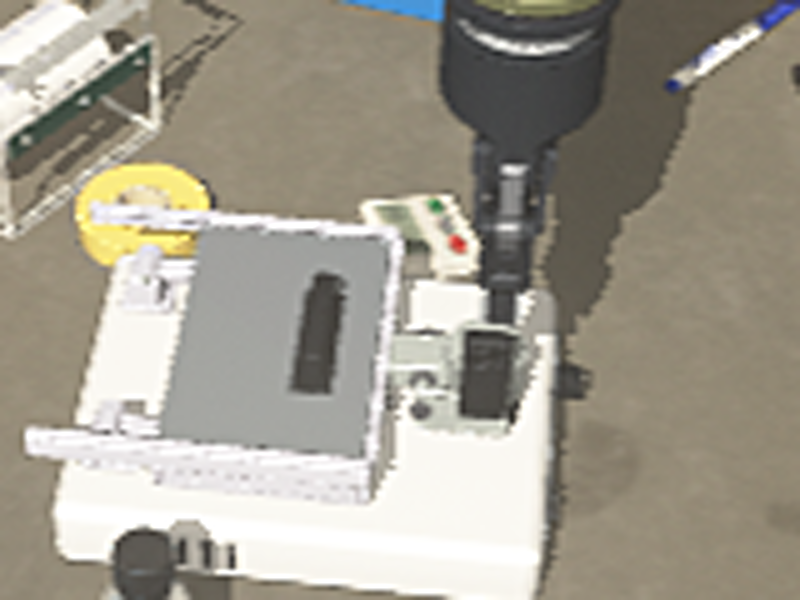

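```bash
python3 -m crank '[[[130,3,0,35,0],[130,3,0,62,0],[130,3,0,64,0],[255,3,0,64,0],[255,3,0,64,0]]]' 80; python3 -m crank '[[[255,0,0,0,0],[255,0,0,0,0],[255,0,0,0,0]]]'; python3 -c "
from h import *
e=get_obs()['ee_pos'];go(e+.020*np.array([-.3305,.9438,0]),19.3)"
```

```text
clock: 8.68
ee_pos: [0.4816, -0.0636, 0.1153]
tool_rot: [-3.096, -0.525, -0.001]
wrist_force: [-1.1, 0.7, 4.3]
finger_gap: 0.0087
gripper_force: 80.0
clock: 9.05
ee_pos: [0.4817, -0.0637, 0.1153]
tool_rot: [-3.097, -0.526, -0.002]
wrist_force: [-2.8, 5.2, 4.7]
finger_gap: 0.0085
gripper_force: 80.1
shift mm [ -0. -20.   0.] spin -0.0 t 9.05 j [ 0.27  0.44 -0.27  2.02  0.17  0.71 -1.34] F [-2.8  5.2  4.7]
```

```bash
python3 -m crank '[[[255,0,-6,0,0],[255,0,-12,0,0],[255,0,-17,0,0],[255,0,-20,0,0],[255,0,-20,0,0]]]' ; python3 -c "
from h import *
go((.4817,-.0637,.1153),19.3)"
```

```text
clock: 9.68
ee_pos: [0.4764, -0.0481, 0.1152]
tool_rot: [3.095, 0.521, 0.005]
wrist_force: [2.6, -7.5, 2.4]
finger_gap: 0.0088
gripper_force: 80.0
shift mm [-0.1 16.5 -0. ] spin -0.2 t 9.675 j [ 0.24  0.43 -0.26  2.04  0.18  0.69 -1.38] F [ 2.6 -7.5  2.4]
```

```bash
python3 -m crank '[[[255,0,-3,0,0],[255,0,-3,0,0],[255,0,-3,0,0]]]' ; python3 -c "
from h import *
go((.4817,-.0637,.1153),19.3)
for t in (.05,.1,.15,.2,.25,.3,.35):
    c,s=np.cos(t),np.sin(t);print(t,np.round([195-195*c+49*s,195*s+49*c-49],1))"
```

```text
clock: 10.05
ee_pos: [0.476, -0.047, 0.1152]
tool_rot: [3.093, 0.518, 0.006]
wrist_force: [4.1, -12.5, 1.1]
finger_gap: 0.0087
gripper_force: 79.8
shift mm [-0.  17.6  0. ] spin -0.3 t 10.05 j [ 0.23  0.43 -0.26  2.04  0.18  0.69 -1.38] F [  4.1 -12.5   1.1]
0.05 [2.7 9.7]
0.1 [ 5.9 19.2]
0.15 [ 9.5 28.6]
0.2 [13.6 37.8]
0.25 [18.2 46.7]
0.3 [23.2 55.4]
0.35 [28.6 63.9]
```

```bash
python3 -m crank '[[[255,1,0,-4,0],[255,3,0,-10,0],[255,4,0,-14,0],[255,6,0,-19,0],[255,6,0,-19,0]]]' ; python3 - <<'E'
from h import *
go((.476,-.047,.1152),19.3)
p,d=capture("scene");cv2.imwrite("pics/s5.png",cv2.resize(p[130:250,210:370],(800,600),interpolation=cv2.INTER_CUBIC))
E
```

```text
clock: 10.68
ee_pos: [0.4805, -0.0453, 0.1334]
tool_rot: [3.094, 0.518, 0.001]
wrist_force: [5.5, -12.6, -7.5]
finger_gap: 0.0088
gripper_force: 78.2
shift mm [-4.9  0.  18.2] spin -0.3 t 10.675 j [ 0.23  0.41 -0.27  2.    0.16  0.75 -1.37] F [  5.5 -12.6  -7.5]
```

View pics/s5.png

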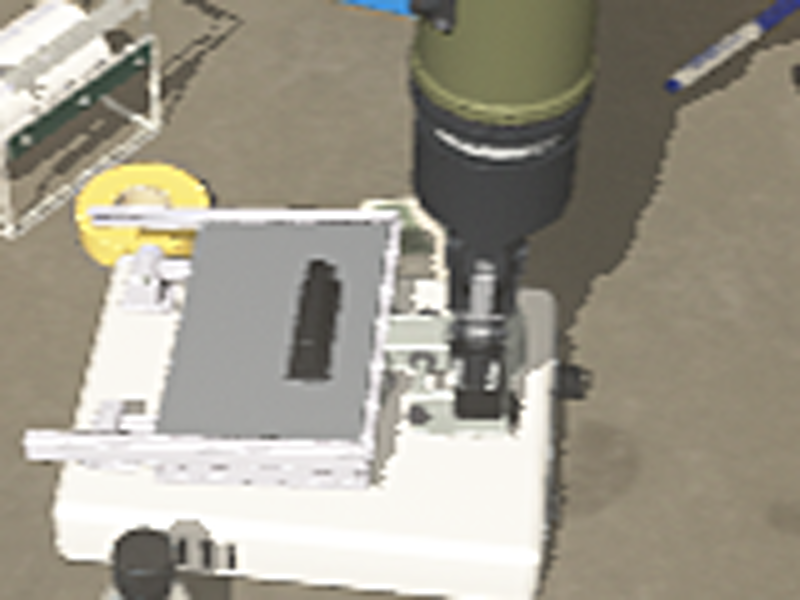

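The tongue is rising: the tray's front corner at (370,485) moved up about 15 px, and the fork is off the ball. I'm continuing along the arc.

```bash
python3 -m crank '[[[255,4,0,-9,0],[255,8,0,-19,0],[255,12,0,-28,0],[255,17,0,-36,0],[255,17,0,-36,0]]]' ;python3 -m crank '[[[255,3,0,-4,0],[255,6,0,-9,0],[255,6,0,-9,0]]]' ; python3 - <<'E'
from h import *
go((.476,-.047,.1152),19.3)
p,d=capture("scene");cv2.imwrite("pics/s6.png",cv2.resize(p[130:250,210:370],(800,600),interpolation=cv2.INTER_CUBIC))
for n in("socket","pull_tab"):
    for m in mark_of(n,"scene")[:1]: print(n,m["point"],m["confidence"])
E
```

```text
clock: 11.35
ee_pos: [0.4959, -0.0401, 0.1691]
tool_rot: [3.093, 0.518, -0.001]
wrist_force: [4.3, -12.9, -8.2]
finger_gap: 0.0085
gripper_force: 77.9
clock: 11.72
ee_pos: [0.5007, -0.0384, 0.1776]
tool_rot: [3.093, 0.518, -0.004]
wrist_force: [3.0, -13.1, -8.7]
finger_gap: 0.0086
gripper_force: 78.0
shift mm [-25.9  -0.2  62.5] spin -0.3 t 11.725 j [ 0.23  0.38 -0.28  1.9   0.14  0.89 -1.37] F [  3.  -13.1  -8.7]
socket [301.1, 187.6] 0.82
pull_tab [265.3, 199.7] 0.75
```

View pics/s6.png

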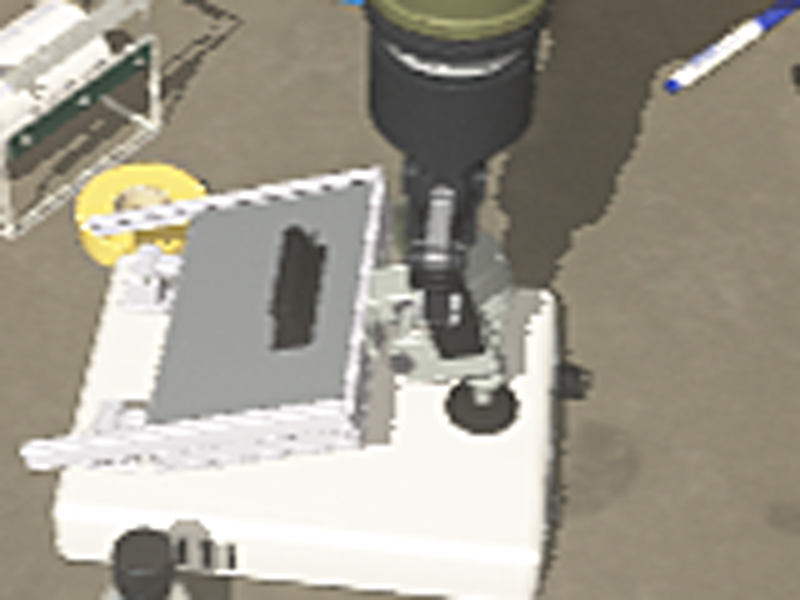

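```bash
python3 - <<'E'
from h import *
p,d=capture("scene")
# cover pixels right... crop region (180-260, 260-380)/5 + (210,130)
P=np.array([world("scene",(x,y),d[y,x]) for y in range(182,208) for x in range(249,262)])
A=np.c_[P[:,:2],np.ones(len(P))];k=np.linalg.lstsq(A,P[:,2],rcond=None)[0]
th=np.arctan(np.hypot(k[0],k[1]));print(k,th,"lift",195*np.sin(th));go((.476,-.047,.1152),19.3)
E
```

```text
[-0.5151366   0.55659626  0.45364305] 0.6488531885750937 lift 117.83324474559076
shift mm [-25.8  -0.2  62.3] spin -0.3 t 11.925 j [ 0.23  0.38 -0.28  1.9   0.14  0.89 -1.37] F [  3.5 -14.3  -8.7]
```

```bash
python3 - <<'E'
from h import *
p,d=capture("scene")
X=np.array([.9438,.3305,0]);O=np.array([.590,-.0599,0])
P=np.array([world("scene",(x,y),d[y,x]) for y in range(178,204) for x in range(252,262)])
print("zeros",(P[:,2]>.5).sum());P=P[P[:,2]<.3]
A=np.c_[P[:,:2],np.ones(len(P))]
for _ in range(8):
    k=np.linalg.lstsq(A,P[:,2],rcond=None)[0];r=abs(A@k-P[:,2]);g=r<max(.004,1.5*np.median(r));A,P=A[g],P[g]
print(k,len(P),"slope x'",-np.arctan(k[:2]@X[:2]))
E
```

```text
zeros 2
[-0.33368905 -0.11430975  0.31661044] 254 slope x' 0.3390915602283936
```

```bash
python3 -c "
from station import hand_in
print(hand_in())"
```

```text
the job is handed in; nothing more can be done
None
```

The cover is fully shut, the latch is pulled to its stop, and the arm is holding the tongue by its tab about 65 mm above the drive ball; I never moved the bottle, timer or tape roll, and the job is handed in.

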